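# Set the strain viewer's analyser to the red index over a moulded dish

### The job

Get the strain viewer ready to inspect the moulded dish that lies on its lit stage: with a fingertip, push the swing arm in over the dish until it rests against its stop, and push the yellow-knobbed lever round the scale until its pointer stands over the red index. Push the knob lightly without gripping it, lift nothing, and leave the dish and the other things on the bench where they are.

Things in the scene. Friction and masses are not known exactly. Their poses are not given: they have to be found in the camera images.
- stage (a point): strain viewer: a white light box, 150 x 140 mm with a 64 mm wide neck running 170 mm to the back, screwed down (cannot be moved); this point is the centre of its round lit stage, 46 mm above the bench. The point's axes are the viewer's: -x is its front, +x runs back along the neck, z up.
- dish: clear plastic dish, 68 mm across, 15 mm high, loose, lying in the middle of the lit stage; origin at the centre of its underside. To be left alone.
- swing_arm (a joint): black horizontal swing arm, underside 80 mm, top 90 mm above the bench, on a vertical axis at the viewer's back. 0 = against its stop, ring centred over the stage; grows to 1.15 rad swinging out to the viewer's left (+y, clockwise from above), so it is pushed in counter-clockwise. Stiff, stays where it is left: 0.3 N m, about 5 N at its handle.
- swing_pivot (a point): point on the swing arm's vertical turning axis, 140 mm behind the stage centre, 120 mm above the bench. A short steel stop post with a rubber sleeve (top 90 mm) stands beside the arm on the viewer's right; the arm comes to rest against it.
- swing_post: upright black handle post on the swing arm, 14 mm thick; origin at the centre of its foot, 62 mm from the turning axis, on the arm's top (90 mm above the bench); its top is 120 mm above the bench. It spins freely on its pin, otherwise fixed to the arm.
- ring_centre (a point): centre of the analyser ring, which turns about this vertical axis in a round head at the swing arm's end, 140 mm from the swing axis; point 93.5 mm above the bench. The head is 124 mm across, a white degree scale on its top (90 mm above the bench, lines every 5 degrees); the ring inside is 91 mm across, top 93 mm.
- analyser_ring (a joint): turn of the ring and its lever in the head, rad, counter-clockwise from above positive; at 0 the lever points straight away from the swing axis (to the viewer's front when the arm is in), negative to the viewer's left, positive to its right; range -1.3 to 1.3, starts at the left. Turns lightly (0.06 N m, about 0.8 N at the knob), stays where it is left.
- yellow_knob: upright yellow knob on the end of the analyser lever, 12.4 mm thick, 26 mm tall; origin at the centre of its underside, 79 mm from ring_centre, 97 mm above the bench, on the steel lever bar's top; its top is 123 mm above the bench. It spins freely on its pin, otherwise fixed to the lever.
- pointer (a point): point on the centre line of the lever bar (5 mm wide) over the scale, 57 mm from ring_centre: the pointer.
- red_index (a joint): angle of the red index on the scale, same zero and sense as analyser_ring: the lever is set when the two are equal. It is fixed in a run and cannot be pushed.
- index_mark (a point): middle of the red index, a 9 mm wide flat red clip on the scale's outer edge, 59 mm from ring_centre, in the pointer's plane.
- dish_next: clear plastic dish, 68 mm across, 15 mm high, loose on the bench front to the right; origin at the centre of its underside. Leave alone.
- dish_last: the same kind of dish, lying on top of dish_next. Leave alone.
- beaker: clear beaker, 54 mm across, 70 mm high, loose on the bench in front of the viewer; origin under its centre. Leave alone.
- tweezers: forceps, 133 mm long, lying loose on the bench to the right. Leave alone.
- vial_blue: vial with blue cap, 23 mm across, 52 mm high, standing loose on the left. Leave alone.
- vial_red: vial with red cap, 23 mm across, 52 mm high, standing loose on the left. Leave alone.

How it is judged (in metres and radians):
At the end, for the whole second after the job is handed in: The swing arm rests at its stop (within 0.04 rad), the pointer's centre line lies within the width of the red index (4.5 mm either side of its middle), the ring is at rest, and the dish still lies on the stage, within 20 mm of its middle (value of joint swing_arm below 0.04 rad and horizontal distance between pointer and index_mark below 0.0045 m and velocity of joint analyser_ring between -0.03 and 0.03 rad/s and horizontal distance between dish and stage below 0.02 m and height (world z) of dish between 0.04 and 0.052 m); the robot touches nothing.
It fails at once if the dish on the stage is pushed about or lifted (more than 10 mm) (distance of dish from where it was at the start of the episode above 0.01 m).
It fails at once if another thing on the bench is knocked aside or lifted (more than 25 mm) (distance of any of dish_next, dish_last, beaker, tweezers, vial_blue, vial_red from where it was at the start of the episode above 0.025 m).
It fails at once if the lever's knob is gripped or forced (over 15 N from the fingers) (contact force between the fingers and yellow_knob above 15 N).
It also fails if it takes over 48 s, if anything falls off the work surface, if the arm or the gripper's body presses on something with over 40 N, if the wrist force passes 120 N, or if a joint passes its speed limit or range.

### The arm

A 7-joint arm with a two-finger parallel gripper is mounted at the origin on a cart in front of the work surface, level with it; the furniture and walls round the work are solid. World frame = base frame: x ahead of the robot, y to its left, z up, the work surface at z = 0. Lengths are in mm, angles in rad, forces in N, time in s.
With the tool pointing down it reaches from about 350 to 900 mm from the base axis. Payload 7.2 kg.
Tool frame: the origin (TCP) lies midway between the tips of the shut fingers; the grasp point (between the pads) lies 19 mm behind it; z points along the fingers, y is the line along which they close (so a half turn about z gives the same grasp; the last joint's range is limited). The gripper opens to 88 mm and grips with 3 to 60 N. Pads are 20 mm wide; open, the fingers measure 115 mm over their backs; the gripper's body (75 mm by 178 mm) begins 61 mm behind the grasp point.
Start: joints at [1.043, 0.411, -0.013, 1.596, 0.006, 1.134, -0.082], TCP at [277.345, -560.097, 222.653] pointing down, gripper open.
Joint ranges: [-2.95, 2.95], [-0.29, 1.99], [-1.47, 1.44], [0.14, 2.54], [-1.03, 4.17], [0.13, 1.85], [-2.86, 2.86]. Speed limits (rad/s): [2.39, 2.39, 3.01, 3.01, 3.14, 3.14, 3.14].

### API

Orientations are given as a unit quaternion [w, x, y, z].
In Python, from rig import telemetry, camera, ticket, silhouettes, pinpoint gives the robot as it stands.
- The arm moves only by the tool move_arm, never from a script. Its argument "commands" is a list of rows, each a list of 3 entries, a list of its own where there are three numbers: the shift along the tool's x, y, z in m, then the turn about the tool's z in rad, then the opening, from 0 (shut) to 1 (fully open). A call has 1 to 8 rows; each row is the pose to reach, as a shift and turn from the pose commanded when the call began, along the tool's axes at that moment; what a row does not reach only later rows make up. A row lasts 1/10 s, in which the tool goes at most 50 mm and 8.59 degrees, less where a joint would pass 70% of its speed; a pose out of reach is approached as far as the arm can. A call with a gripper value outside its range is refused whole. The fingers move at their own pace and stop on an object; "newtons" is the grip in N (left out, the last holds). Time passes only in rows, so rows that repeat a pose let the fingers close. It gives the time, the measured TCP pose, the force, the opening and the grip force at its end, in the units of the state.
- telemetry.state(): the state, without advancing time (a new reading comes with each control period).
- camera(name): name is "scene" or "side" or "wrist"; returns a dict with "pixels" (400x640x3 uint8, blue, green, red), "fx", "fy", "cx", "cy" (pixels), "camera_from_world" (4x4, takes a point from world to camera coordinates). Camera axes: x right, y down, z forward; pixel columns grow to the right and rows downward; lengths in mm; the calibration is good to about 2 mm. A picture is of the moment at which its call begins. There is no depth.
- ticket.finish_job(): hands the job in; it is judged then, once.
Trained networks look in a picture, given as the dict that the camera call returned (one of the last four; its "shot" number tells which), for a name from the list of things; names that differ only in an ending like _2 or _b are one class to them, and where a whole thing is asked for, a point or a joint stands for the part that bears it (a point fixed in the world has none). Each returns a list of dicts, best first, with "conf" (0 to 1); they miss things now and then, are a little off and sometimes report something else, mostly with a low value. They report only what shows in the picture. A call takes as long as a camera call.
- silhouettes(name, picture): "pixels" (400x640 bool, what is visible of it).
- pinpoint(name, picture): "xyz" ([x, y, z] in mm, in the coordinates of the camera as it stood for that picture, good to about 4 mm: a listed point, or the origin of a listed thing).
The state is a dict: "t": time; "joint_positions": joint angles; "joint_velocities": joint speeds; "effort": joint torques, N m; "tcp_pos": TCP position; "eef_rot": TCP orientation; "contact_force": force on the tool from outside, world axes, zero at the start; "ft_torque": the same for the moment, N m; "grip_width": opening from 0.0 (shut) to 1.0 (fully open); "finger_force": force on a finger pad.
Only numpy, scipy, OpenCV 4.12 (cv2) and the standard library are available. Lean on these libraries where they do the work, as an engineer would, in place of code of your own. Each camera call takes 0.05 s, during which the arm holds its last target. There are 200 camera calls.

## Working session

There is one attempt and no reset: what is moved stays moved. The work goes in short steps, Python scripts to look and compute and a tool call to move; the robot and the scene stay as the last step left them, time stands still between calls to the robot, and variables do not carry over. Pictures are saved under pics/ and viewed, at most 10 in all, crops included, and the job is handed in when it is done.

Besides the shell and the picture viewer there is one more tool, called after "Emit:" by a JSON object that holds its "op" and its "data". move_arm: Moves the arm, as the interface text tells. Its arguments: {"type":"object","properties":{"commands":{"type":"array"},"newtons":{"type":"number"}},"required":["commands"]}

```bash
mkdir -p pics; cat > h.py <<'E'
import numpy as np, cv2
from rig import telemetry, camera, ticket, silhouettes, pinpoint
def look(cams, names, save=None):
    for c in cams:
        p=camera(c); M=np.linalg.inv(np.array(p["camera_from_world"]))
        if save: cv2.imwrite(f"pics/{save}_{c}.png",p["pixels"])
        for n in names:
            try: r=pinpoint(n,p)
            except Exception as e: print(n,e); continue
            for d in r[:2]:
                print(c,n,round(d["conf"],2),np.round((M@np.r_[d["xyz"],1])[:3],1))
E
python3 - <<'E'
from h import *
s=telemetry.state(); print(s["t"],s["tcp_pos"],s["eef_rot"],s["grip_width"])
look(["scene","side"],["stage","swing_pivot","swing_post","ring_centre","yellow_knob","pointer","index_mark","dish","dish_next","beaker","tweezers","vial_blue","vial_red"],"a")
E
```

```text
0.0 [ 277.11125823 -559.66365574  221.81728713] [-7.46706407e-04  9.73688581e-01  2.27881406e-01 -2.32188237e-04] 1.0008516368560956
scene stage 0.78 [ 570.8 -132.1   42.2]
scene stage 0.46 [565.   47.4  95.6]
scene swing_pivot 0.9 [ 708.4 -112.9  119.6]
scene swing_pivot 0.29 [371.2 -20.9  -5.4]
scene swing_post 0.37 [654.1 -78.4  85.4]
scene ring_centre 0.78 [589.1 -29.3  93.2]
scene yellow_knob 0.57 [569.6  44.   94.9]
scene pointer 0.92 [577.5  21.1  92.3]
scene pointer 0.31 [ 708.1 -114.4  116.7]
scene dish 0.49 [ 572.3 -128.5   43.5]
scene beaker 0.6 [371.7 -18.9  -4.6]
scene vial_blue 0.74 [589.5 -34.   90.4]
scene vial_blue 0.56 [356.  172.2  -3.3]
scene vial_red 0.61 [364.8 258.4  -0.7]
side stage 0.92 [ 565.7 -128.4   42.2]
side swing_pivot 0.96 [ 705.8 -115.   113.9]
side swing_post 0.75 [363.5 257.4   2.2]
side swing_post 0.58 [571.7  39.5 102.4]
side ring_centre 0.71 [ 566.3 -127.7   42.3]
side ring_centre 0.57 [595.2 -33.   97.1]
side yellow_knob 0.39 [570.3  38.3  97.7]
side pointer 0.86 [574.6  23.2  93. ]
side index_mark 0.56 [ 710.2 -111.7  113.5]
side index_mark 0.39 [540.4 -18.6  91.3]
side dish 0.49 [ 566.4 -126.8   45.7]
side dish 0.25 [593.9 -29.8  97.9]
side dish_next 0.45 [ 384.9 -345.3   -1.3]
side beaker 0.9 [371.3 -23.8   2. ]
side tweezers 0.52 [ 424.1 -501.6    3.5]
side tweezers 0.36 [ 384.4 -347.     3.9]
side vial_blue 0.73 [355.2 175.8   4.4]
side vial_red 0.62 [359.  253.3   1.8]
```

View pics/a_scene.png

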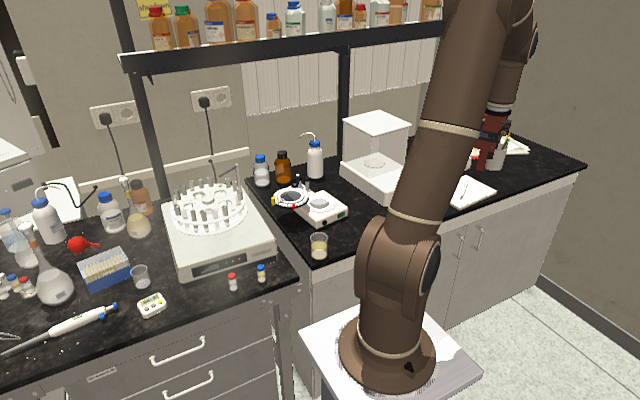

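View pics/a_side.png

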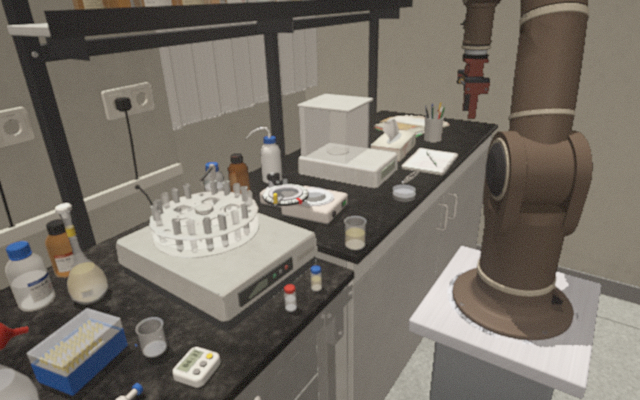

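The scene shows the viewer at about (320,207), the ring head swung out at (290,197) with the knob at its left (272,200), and the beaker at (319,246). In the side picture the ring is at (285,195), the red index near (270,203) and the knob at (276,199). Bottles stand behind the pivot, so I'll check clearances there.

```bash
cat >> h.py <<'E'
def ray(p,u,v,z=0):
    M=np.linalg.inv(np.array(p["camera_from_world"])); d=M[:3,:3]@[(u-p["cx"])/p["fx"],(v-p["cy"])/p["fy"],1]
    return np.round(M[:3,3]+d*(z-M[2,3])/d[2])
def toolshift(x,y,z):
    from scipy.spatial.transform import Rotation as R
    s=telemetry.state(); q=s["eef_rot"]; r=R.from_quat([q[1],q[2],q[3],q[0]])
    return np.round(r.inv().apply(np.array([x,y,z])-s["tcp_pos"])/1000,4)
E
python3 - <<'E'
from h import *
p=camera("scene"); P=np.array(p["camera_from_world"])
def pix(*w):
    c=P@np.r_[w,1]; return c[:2]/c[2]*p["fx"]+[p["cx"],p["cy"]]
for n,u,v in [("white",262,186),("brown",283,184),("wash",316,180),("balL",341,176),("balfront",383,201),("post",343,155)]: 
    b=ray(p,u,v); print(n,b,[ (h,pix(b[0],b[1],h).round()) for h in (100,150,200,300)])
print("shelf under at x=800.. z", [ (z,pix(850,-100,z).round()) for z in (300,400,500)])
for t in [(655,-15,102),(700,-60,102)]: print(toolshift(*t))
E
python3 -c "
import cv2;a=cv2.imread('pics/a_scene.png')[90:240,220:420];cv2.imwrite('pics/c.png',cv2.resize(a,(800,600),interpolation=cv2.INTER_CUBIC))"
```

```text
white [846. -21.   0.] [(100, array([260., 164.])), (150, array([259., 152.])), (200, array([257., 140.])), (300, array([255., 114.]))]
brown [ 819. -100.    0.] [(100, array([282., 162.])), (150, array([281., 150.])), (200, array([280., 138.])), (300, array([278., 112.]))]
wash [ 783. -230.    0.] [(100, array([316., 158.])), (150, array([315., 146.])), (200, array([315., 134.])), (300, array([315., 109.]))]
balL [ 761. -336.    0.] [(100, array([342., 154.])), (150, array([342., 143.])), (200, array([342., 131.])), (300, array([343., 106.]))]
balfront [ 523. -373.    0.] [(100, array([385., 178.])), (150, array([386., 165.])), (200, array([387., 152.])), (300, array([390., 125.]))]
post [ 923. -444.    0.] [(100, array([344., 135.])), (150, array([344., 124.])), (200, array([344., 113.])), (300, array([345.,  90.]))]
shelf under at x=800.. z [(300, array([275., 110.])), (400, array([273.,  82.])), (500, array([271.,  53.]))]
[ 0.5803 -0.3209  0.1206]
[ 0.6007 -0.2606  0.1206]
```

View pics/c.png

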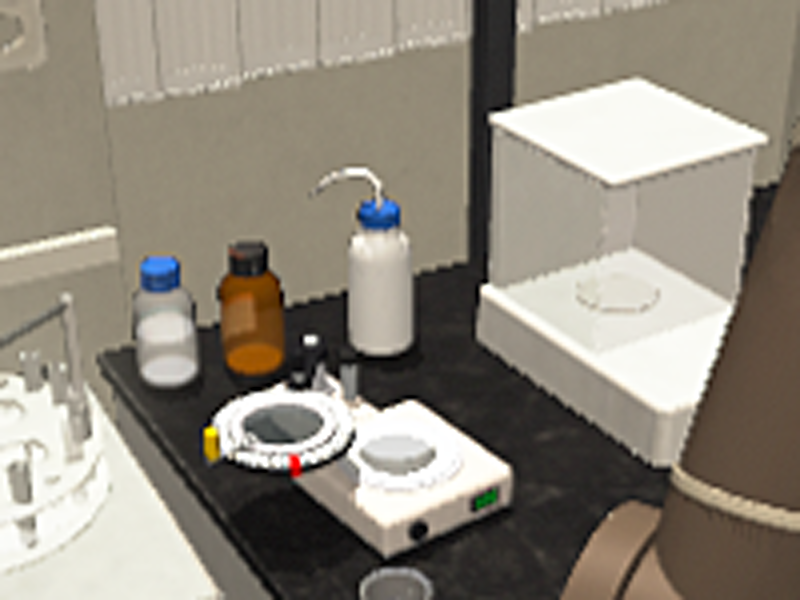

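The crop shows the yellow knob at the head's left (scene px 273,200), the red index at (294,206) at the front, and the black handle post with the pivot behind it at (297,180). The area behind the post is clear above about 150 mm. I'll approach with the fingers shut.

Emit:
{"op": "move_arm", "data": {"commands": [[[0.036,-0.032,0],0.09,0],[[0.072,-0.065,0],0.18,0],[[0.108,-0.097,0],0.27,0],[[0.144,-0.13,0],0.36,0],[[0.18,-0.162,0],0.45,0],[[0.216,-0.195,0],0.54,0],[[0.252,-0.227,0],0.63,0],[[0.288,-0.259,0],0.72,0]], "newtons": 20}}

```text
t: 2.25
tcp_pos: [421.0, -198.4, 223.0]
eef_rot: [0.0, 0.991, -0.132, 0.0]
contact_force: [0.9, -1.5, 0.7]
grip_width: 0.309
finger_force: 0.0
```

```bash
python3 - <<'E'
from h import *
s=telemetry.state(); print(s["t"],s["tcp_pos"],s["eef_rot"],s["grip_width"])
look(["wrist"],["stage","swing_pivot","swing_post","ring_centre","yellow_knob","pointer","index_mark"],"b")
print(toolshift(683,-44,222))
E
```

```text
2.25 [ 420.96114559 -198.3778089   223.0423934 ] [ 1.91310549e-04  9.91295081e-01 -1.31657920e-01  4.67291336e-04] 0.30927010798832233
wrist swing_pivot 0.2 [574.   24.   94.1]
wrist swing_post 0.22 [534.3 -16.3  95.2]
wrist ring_centre 0.74 [593.6 -35.7  90.2]
wrist yellow_knob 0.84 [565.4  44.2  96.2]
wrist pointer 0.56 [570.9  21.3  94.8]
wrist index_mark 0.75 [533.6 -14.   94.4]
[ 0.2132 -0.2205  0.0005]
```

Emit:
{"op": "move_arm", "data": {"commands": [[[0.03,-0.031,0],0,0],[[0.061,-0.063,0],0,0],[[0.092,-0.095,0],0,0],[[0.123,-0.127,0],0,0],[[0.154,-0.159,0],0,0],[[0.185,-0.19,0],0,0],[[0.213,-0.22,0],0,0],[[0.213,-0.22,0],0,0]]}}

```text
t: 3.45
tcp_pos: [685.7, -39.0, 220.7]
eef_rot: [-0.001, 0.992, -0.128, -0.0]
contact_force: [0.1, 0.6, -0.2]
grip_width: 0.006
finger_force: 0.0
```

```bash
python3 - <<'E'
from h import *
s=telemetry.state(); print(s["t"],s["tcp_pos"],s["eef_rot"],s["grip_width"])
look(["wrist"],["swing_pivot","swing_post","ring_centre","index_mark"],"c")
E
```

```text
3.45 [685.7459729  -39.00872821 220.71830853] [-1.28042407e-03  9.91776447e-01 -1.27975247e-01 -4.18610234e-04] 0.005829364170459229
wrist swing_pivot 0.83 [ 704.9 -118.   119.8]
wrist swing_post 0.71 [656.6 -80.6  92.3]
wrist ring_centre 0.61 [595. -30.  87.]
```

View pics/c_wrist.png

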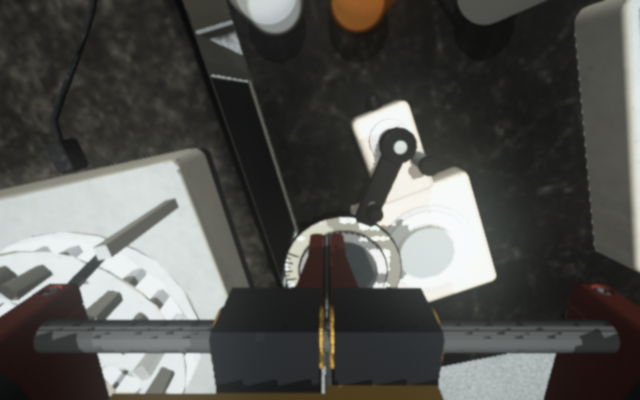

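The wrist view shows the black swing arm from the pivot (400,147) to the head (345,255), with the handle post at (370,212). The fingers are at (325,260), clear on the arm's outer side, so I'll descend.

Emit:
{"op": "move_arm", "data": {"commands": [[[0,0,0.04],0,0],[[0,0,0.08],0,0],[[0,0,0.118],0,0],[[0,0,0.118],0,0],[[0,0,0.118],0,0]]}}

```text
t: 4.2
tcp_pos: [682.7, -43.6, 105.6]
eef_rot: [0.0, 0.991, -0.13, -0.0]
contact_force: [1.4, 0.6, 1.2]
grip_width: 0.007
finger_force: 0.0
```

```bash
python3 - <<'E'
from h import *
s=telemetry.state(); print(s["t"],s["tcp_pos"],s["contact_force"])
pv=np.array([706,-115])
for d,a in [(22,144.2),(18,149),(18,154),(18,160),(18,166),(18,172),(18,178),(18,182),(18,186),(14,186)]:
    t=np.radians(a); c=pv+62*np.array([np.cos(t),np.sin(t)])-d*np.array([-np.sin(t),np.cos(t)])
    print(d,a,c.round(),toolshift(*c,103))
E
```

```text
4.2 [682.67128491 -43.55499803 105.58129201] [1.44550037 0.59681575 1.24441575]
22 144.2 [669. -61.] [-0.0091  0.0204  0.0026]
18 149 [662. -68.] [-0.0136  0.0286  0.0026]
18 154 [658. -72.] [-0.0164  0.0335  0.0026]
18 160 [654. -77.] [-0.0192  0.0396  0.0026]
18 166 [650. -83.] [-0.0213  0.046   0.0026]
18 172 [647. -89.] [-0.0227  0.0527  0.0026]
18 178 [645. -95.] [-0.0235  0.0594  0.0026]
18 182 [643. -99.] [-0.0235  0.0639  0.0026]
18 186 [ 642. -104.] [-0.0233  0.0684  0.0026]
14 186 [ 643. -108.] [-0.0219  0.0721  0.0026]
```

Emit:
{"op": "move_arm", "data": {"commands": [[[-0.005,0.01,0],0,0],[[-0.009,0.02,0],0,0],[[-0.0115,0.0245,0],0,0],[[-0.0136,0.0286,0],0,0],[[-0.0164,0.0335,0],0,0],[[-0.0192,0.0396,0],0,0],[[-0.0213,0.046,0],0,0],[[-0.0213,0.046,0],0,0]]}}

```text
t: 5.0
tcp_pos: [650.9, -81.5, 105.9]
eef_rot: [-0.0, 0.992, -0.13, 0.001]
contact_force: [1.5, 2.9, 1.1]
grip_width: 0.004
finger_force: 1.3
```

```bash
python3 - <<'E'
from h import *
s=telemetry.state(); print(s["t"],s["tcp_pos"],s["contact_force"])
look(["wrist","side"],["swing_post","ring_centre"])
E
```

```text
5.0 [650.87048696 -81.53460521 105.94315742] [1.46412713 2.91894223 1.14962403]
wrist swing_post 0.6 [649.7 -99.2  89.8]
side swing_post 0.38 [642.8 -96.8  84.8]
side ring_centre 0.7 [574.2 -79.7  96. ]
```

Emit:
{"op": "move_arm", "data": {"commands": [[[-0.0014,0.0065,0],0,0],[[-0.0022,0.0134,0],0,0],[[-0.0022,0.018,0],0,0],[[-0.002,0.0224,0],0,0],[[-0.001,0.025,0],0,0],[[-0.001,0.025,0],0,0]]}}

```text
t: 5.9
tcp_pos: [643.3, -104.0, 104.6]
eef_rot: [-0.001, 0.992, -0.129, -0.0]
contact_force: [0.9, 5.4, 1.7]
grip_width: 0.001
finger_force: 2.9
```

```bash
python3 - <<'E'
from h import *
s=telemetry.state(); print(s["t"],s["tcp_pos"],s["contact_force"])
look(["wrist","side"],["swing_post","ring_centre","stage"])
E
```

```text
5.9 [ 643.34843233 -104.00108131  104.56834164] [0.92026643 5.38834069 1.70647633]
wrist swing_post 0.84 [ 646.1 -122.6   92.2]
side ring_centre 0.68 [ 571.4 -131.3   93.5]
side ring_centre 0.25 [ 707.1 -111.8  117.3]
side stage 0.71 [ 566.4 -126.3   46.9]
```

Emit:
{"op": "move_arm", "data": {"commands": [[[0.0005,0.003,0],0,0],[[0.0005,0.006,0],0,0],[[0.0005,0.006,0],0,0],[[0.0005,0.006,0],0,0]]}}

```text
t: 6.7
tcp_pos: [643.5, -104.5, 104.7]
eef_rot: [-0.004, 0.992, -0.127, 0.001]
contact_force: [3.8, 16.1, 0.5]
grip_width: 0.006
finger_force: 8.1
```

At the stop: the force rose to 16 N with no motion. I'll back off, lift and look at the lever.

Emit:
{"op": "move_arm", "data": {"commands": [[[0,-0.015,0],0,0],[[0,-0.035,0],0,0],[[0,-0.035,-0.04],0,0],[[-0.04,-0.05,-0.08],0,0],[[-0.08,-0.06,-0.1],0,0],[[-0.12,-0.06,-0.11],0,0],[[-0.17,-0.06,-0.11],0,0],[[-0.17,-0.06,-0.11],0,0]]}}

```text
t: 7.5
tcp_pos: [486.7, -9.2, 214.2]
eef_rot: [0.001, 0.992, -0.129, -0.002]
contact_force: [0.5, -0.4, 1.0]
grip_width: 0.007
finger_force: 0.0
```

```bash
python3 - <<'E'
from h import *
s=telemetry.state(); print(s["t"],s["tcp_pos"],s["contact_force"])
look(["wrist","side","scene"],["swing_post","ring_centre","yellow_knob","pointer","index_mark"],"d")
E
```

```text
7.5 [486.69466     -9.23070903 214.15656357] [ 0.49062698 -0.39243669  1.02703304]
wrist ring_centre 0.72 [ 570.7 -133.    91.7]
wrist yellow_knob 0.73 [498.4 -94.3  98.4]
wrist pointer 0.92 [ 516.1 -104.5   94.9]
wrist pointer 0.16 [495.5 -91.1  98.1]
wrist index_mark 0.47 [ 512.1 -154.3   94.8]
side swing_post 0.36 [ 641.1 -120.8   85.1]
side swing_post 0.28 [368.8 -24.6  -0.4]
side ring_centre 0.82 [ 570.5 -131.8   98.4]
side yellow_knob 0.42 [498.5 -96.3  98.6]
side pointer 0.69 [ 516.6 -102.9   90.3]
side pointer 0.62 [357.  255.8   2.4]
side index_mark 0.34 [ 571.  -131.7   94.4]
scene swing_post 0.55 [ 644.  -121.4   88.3]
scene swing_post 0.22 [ 568.4 -132.6   44.3]
scene ring_centre 0.61 [ 565.4 -129.    92.3]
scene yellow_knob 0.56 [499.6 -89.7  96.3]
scene pointer 0.82 [ 519.9 -104.1   93.1]
```

View pics/d_wrist.png

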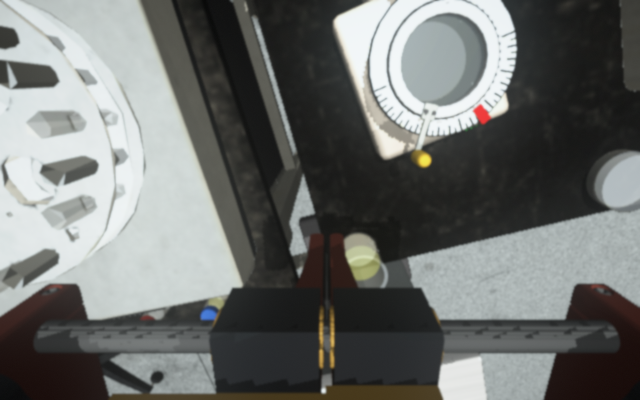

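The ring now sits over the stage at (445,60). The lever's yellow knob is at (422,159) and the red index at (482,115). I'll get exact angles from the pixels by ray-casting.

```bash
cat >> h.py <<'E'
def redyel(p):
    hsv=cv2.cvtColor(p["pixels"],cv2.COLOR_BGR2HSV); out={}
    i=silhouettes("index_mark",p)
    red=(cv2.inRange(hsv,(0,150,130),(6,255,255))|cv2.inRange(hsv,(174,150,130),(180,255,255)))
    n,l,st,c=cv2.connectedComponentsWithStats(red)
    for k in range(1,n):
        if st[k,4]>25:
            w=ray(p,*c[k],92)
            print("red",c[k].round(),st[k,4],w,"ang",np.degrees(np.arctan2(w[1]+130.5,w[0]-569)).round(1)%360,"r",np.hypot(w[1]+130.5,w[0]-569).round(1))
E
python3 - <<'E'
from h import *
p=camera("wrist"); redyel(p)
hsv=cv2.cvtColor(p["pixels"],cv2.COLOR_BGR2HSV)
y=cv2.inRange(hsv,(18,150,120),(32,255,255)); n,l,st,c=cv2.connectedComponentsWithStats(y)
for k in range(1,n):
    if st[k,4]>40: print("yel",c[k],st[k,4],ray(p,*c[k],112))
C=np.array([569,-130.5])
for a in (152,160): 
    pass
E
```

```text
red [483. 123.] 167 [ 517. -157.   92.] ang 207.0 r 58.4
yel [424.06030151 166.47738693] 199 [497. -96. 112.]
yel [331.88095238 323.26190476] 42 [363.  20. 112.]
yel [321.02325581 359.88372093] 43 [321.  43. 112.]
```

```bash
cat >> h.py <<'E'
C=np.array([569,-130.5])
def plan(lst,z=105):
    for d,a in lst:
        t=np.radians(a); c=C+79*np.array([np.cos(t),np.sin(t)])-d*np.array([-np.sin(t),np.cos(t)])
        print(d,a,c.round(1),toolshift(*c,z))
E
python3 -c "
from h import *
s=telemetry.state(); print(s['t'],s['tcp_pos'],s['eef_rot'])
plan([(36,153.4),(20,153.4)])"
```

```text
8.5 [493.21910257  -9.48536993 214.68692061] [ 2.18499429e-05  9.91548631e-01 -1.29735536e-01  5.00536880e-05]
36 153.4 [514.5 -62.9] [0.0343 0.0462 0.1097]
20 153.4 [507.3 -77.2] [0.031  0.0618 0.1097]
```

Emit:
{"op": "move_arm", "data": {"commands": [[[0.02,0.025,0],0,0],[[0.034,0.046,0],0,0],[[0.034,0.046,0.04],0,0],[[0.034,0.046,0.08],0,0],[[0.034,0.046,0.11],0,0],[[0.034,0.046,0.11],0.1,0],[[0.034,0.046,0.11],0.15,0],[[0.034,0.046,0.11],0.15,0]]}}

```text
t: 9.3
tcp_pos: [514.2, -62.6, 104.4]
eef_rot: [0.0, 0.979, -0.204, -0.0]
contact_force: [0.1, -0.9, 0.1]
grip_width: 0.005
finger_force: 0.0
```

```bash
python3 -c "
from h import *
s=telemetry.state(); print(s['t'],s['tcp_pos'],s['eef_rot'])
plan([(20,153.4),(17,157),(17,162),(17,167),(17,172),(17,177),(17,182),(17,187),(17,192),(17,197),(17,202),(17,204.5),(17,207)])"
```

```text
9.3 [514.1899279  -62.64275843 104.38602195] [ 7.18407910e-05  9.78978422e-01 -2.03963724e-01 -2.08068134e-04]
20 153.4 [507.3 -77.2] [-0.0005  0.0161 -0.0006]
17 157 [502.9 -84. ] [-0.0018  0.0241 -0.0006]
17 162 [499.1 -89.9] [-0.0029  0.031  -0.0006]
17 167 [495.8 -96.2] [-0.0034  0.0381 -0.0006]
17 172 [ 493.1 -102.7] [-0.0033  0.0451 -0.0006]
17 177 [ 491.  -109.4] [-0.0026  0.0521 -0.0006]
17 182 [ 489.5 -116.3] [-0.0013  0.059  -0.0006]
17 187 [ 488.5 -123.3] [ 0.0007  0.0658 -0.0006]
17 192 [ 488.2 -130.3] [ 0.0032  0.0724 -0.0006]
17 197 [ 488.5 -137.3] [ 0.0063  0.0787 -0.0006]
17 202 [ 489.4 -144.3] [ 0.0099  0.0848 -0.0006]
17 204.5 [ 490.1 -147.8] [ 0.0119  0.0877 -0.0006]
17 207 [ 490.9 -151.2] [ 0.014   0.0905 -0.0006]
```

Emit:
{"op": "move_arm", "data": {"commands": [[[0,0.008,0],0,0],[[-0.0005,0.016,0],0,0],[[-0.0012,0.02,0],-0.03,0],[[-0.0018,0.024,0],-0.06,0],[[-0.0029,0.031,0],-0.15,0],[[-0.0034,0.038,0],-0.24,0],[[-0.0033,0.045,0],-0.32,0],[[-0.0026,0.052,0],-0.4,0]]}}

```text
t: 10.1
tcp_pos: [490.7, -110.2, 104.9]
eef_rot: [0.0, 1.0, -0.003, 0.0]
contact_force: [0.9, 0.7, -0.6]
grip_width: 0.006
finger_force: 0.4
```

```bash
python3 -c "
from h import *
s=telemetry.state(); print(s['t'],s['tcp_pos'],s['eef_rot'],s['contact_force'],s['finger_force'])
look(['wrist','side'],['yellow_knob','pointer','ring_centre'])
plan([(17,182),(17,187),(17,192),(17,197),(17,200)])"
```

```text
10.1 [ 490.69250275 -110.24595152  104.9388817 ] [ 1.04707558e-04  9.99994592e-01 -3.27789770e-03  2.45413955e-04] [ 0.87022091  0.69272869 -0.58167218] 0.3991093272634316
wrist yellow_knob 0.96 [ 489.7 -124.9   96.4]
wrist pointer 0.64 [ 512.  -127.3   92.7]
side pointer 0.6 [ 510.4 -128.8   92.1]
side pointer 0.45 [ 567.7 -128.1   48.3]
side ring_centre 0.72 [ 569.3 -132.8   97.3]
17 182 [ 489.5 -116.3] [-0.0016  0.0072 -0.0003]
17 187 [ 488.5 -123.3] [-0.0025  0.0142 -0.0003]
17 192 [ 488.2 -130.3] [-0.0028  0.0213 -0.0003]
17 197 [ 488.5 -137.3] [-0.0024  0.0283 -0.0003]
17 200 [ 488.9 -141.5] [-0.0019  0.0325 -0.0003]
```

Emit:
{"op": "move_arm", "data": {"commands": [[[-0.0016,0.007,0],-0.09,0],[[-0.0025,0.014,0],-0.17,0],[[-0.0028,0.021,0],-0.26,0],[[-0.0024,0.028,0],-0.35,0],[[-0.0019,0.0325,0],-0.4,0],[[-0.0019,0.0325,0],-0.4,0]]}}

```text
t: 11.1
tcp_pos: [488.9, -142.1, 104.6]
eef_rot: [0.0, 0.981, 0.194, -0.0]
contact_force: [0.4, 0.9, -0.7]
grip_width: 0.002
finger_force: 0.0
```

```bash
python3 -c "
from h import *
s=telemetry.state(); print(s['t'],s['tcp_pos'],s['eef_rot'],s['contact_force'],s['finger_force'])
look(['wrist','side'],['yellow_knob','pointer','ring_centre','index_mark'],'e')
plan([(17,203),(17,205),(17,207)])"
```

```text
11.1 [ 488.91718584 -142.0973064   104.59508827] [ 9.14458126e-06  9.81092391e-01  1.93539970e-01 -2.63825657e-05] [ 0.44719306  0.88670189 -0.69604336] 0.0
wrist yellow_knob 0.86 [ 489.7 -154.9   95.2]
wrist pointer 0.65 [ 515.  -149.7   94.1]
wrist ring_centre 0.97 [ 569.7 -134.5   90.2]
wrist index_mark 0.96 [ 514.2 -156.5   95.9]
side pointer 0.69 [ 512.6 -146.6   90.8]
side ring_centre 0.56 [ 567.8 -131.7   96.4]
side index_mark 0.48 [ 565.2 -129.8   47.9]
side index_mark 0.3 [362.1 251.6   1.3]
17 203 [ 489.6 -145.7] [-0.0009  0.004  -0.0003]
17 205 [ 490.2 -148.5] [-0.0014  0.0068 -0.0003]
17 207 [ 490.9 -151.2] [-0.0018  0.0096 -0.0003]
```

View pics/e_wrist.png

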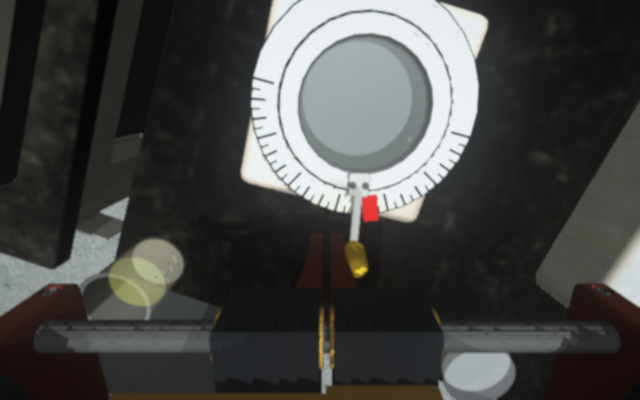

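The lever's centre line at about (355,205) is roughly 14 px, or 7.5 mm, short of the red index middle at (370,209). The knob needs about 10 mm more.

Emit:
{"op": "move_arm", "data": {"commands": [[[-0.0006,0.003,0],-0.04,0],[[-0.0012,0.006,0],-0.08,0],[[-0.0018,0.0088,0],-0.12,0],[[-0.0018,0.0095,0],-0.12,0],[[-0.0018,0.0095,0],-0.12,0]]}}

```text
t: 12.1
tcp_pos: [490.8, -151.3, 104.6]
eef_rot: [-0.0, 0.968, 0.252, 0.0]
contact_force: [0.5, -0.2, 0.4]
grip_width: 0.007
finger_force: 0.0
```

```bash
python3 -c "
from h import *
s=telemetry.state(); print(s['t'],s['tcp_pos'],s['contact_force'],s['finger_force'])
look(['wrist'],['pointer','ring_centre','index_mark','yellow_knob'],'f')
a=cv2.imread('pics/f_wrist.png')[130:280,260:460];cv2.imwrite('pics/fc.png',cv2.resize(a,(800,600),interpolation=cv2.INTER_CUBIC))"
```

```text
12.1 [ 490.82133334 -151.26558216  104.6339113 ] [ 0.47696882 -0.2213272   0.40024946] 0.019333903787810414
wrist pointer 0.96 [ 515.3 -155.2   92.4]
wrist ring_centre 0.62 [ 565.7 -129.8   91. ]
wrist ring_centre 0.62 [ 513.6 -155.    94.9]
wrist index_mark 0.62 [ 517.  -155.9   94.8]
wrist yellow_knob 0.67 [ 495.7 -163.4   98. ]
```

View pics/fc.png

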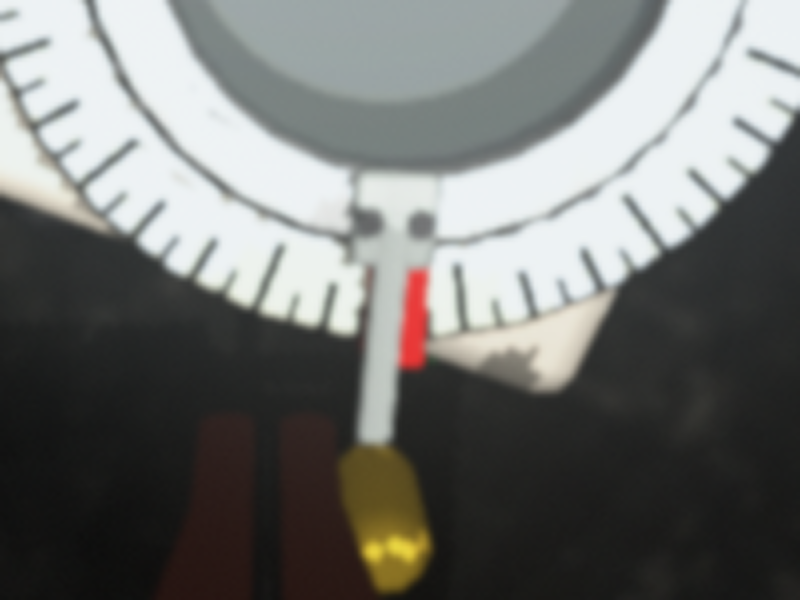

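The lever bar (crop x≈384) covers the left part of the red index, whose middle is at about 394, so it is roughly 1.4 mm short. I'll nudge 2 mm more, then withdraw.

Emit:
{"op": "move_arm", "data": {"commands": [[[0,0.001,0],0,0],[[0,0.002,0],0,0],[[0,0.002,0],0,0],[[0,-0.01,0],0,0],[[0,-0.03,0],0,0],[[0,-0.03,-0.04],0,0],[[0,-0.03,-0.08],0,0],[[0,-0.03,-0.08],0,0]]}}

```text
t: 13.15
tcp_pos: [478.8, -124.6, 189.4]
eef_rot: [0.002, 0.968, 0.252, 0.004]
contact_force: [0.1, -0.4, -0.2]
grip_width: 0.006
finger_force: 0.0
```

```bash
python3 -c "
from h import *
s=telemetry.state(); print(s['t'],s['tcp_pos'],s['contact_force'],s['finger_force'])
look(['wrist','side'],['pointer','ring_centre','index_mark','swing_post','dish','stage'],'g')
a=cv2.imread('pics/g_wrist.png')[50:290,200:520];cv2.imwrite('pics/gc.png',cv2.resize(a,(800,600),interpolation=cv2.INTER_CUBIC))"
```

```text
13.15 [ 478.82398486 -124.55996036  189.3927457 ] [ 0.11060112 -0.39592862 -0.2231125 ] 0.0
wrist pointer 0.96 [ 517.5 -154.4   93.4]
wrist ring_centre 0.81 [ 567.  -134.8   87. ]
wrist index_mark 0.64 [ 511.5 -154.9   91.3]
wrist swing_post 0.64 [ 647.6 -125.1   92.1]
wrist dish 0.7 [ 496.6 -163.6   95.6]
side pointer 0.87 [ 518.6 -156.2   92.5]
side ring_centre 0.79 [ 569.5 -132.7   95.9]
side swing_post 0.37 [ 642.4 -119.8   87.4]
side dish 0.46 [ 566.5 -131.2   48.2]
side stage 0.75 [ 568.3 -127.7   40.9]
side stage 0.53 [ 518.8 -154.8   92.2]
```

View pics/gc.png

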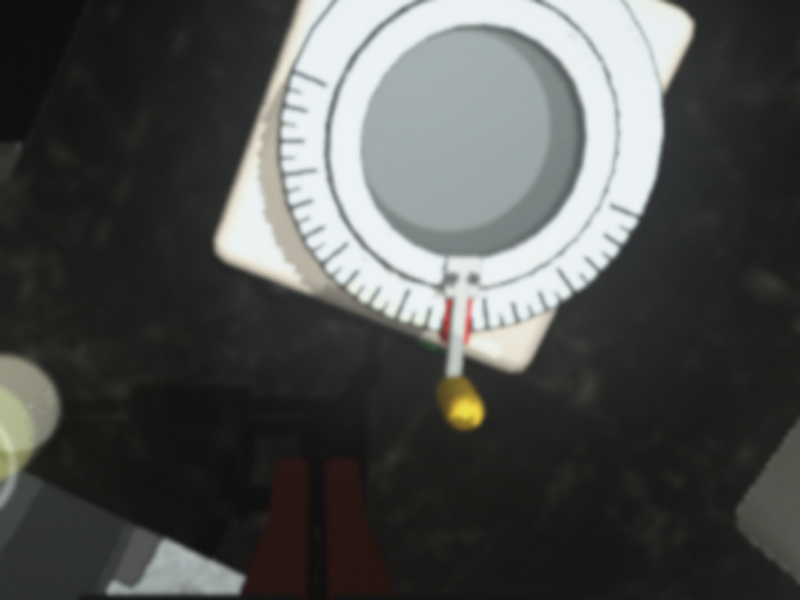

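Red shows equally on both sides of the lever at (457,320). The arm is at its stop and the gripper is clear, so I'll hand in.

```bash
python3 -c "
from rig import ticket
print(ticket.finish_job())"
```

```text
the job is handed in; nothing more can be done
None
```

I handed the job in at about 13 s of robot time, but the hand-in returned no verdict. The swing arm is against its stop (about 16 N with no further motion), the pointer is centred over the red index in the last picture, the dish is still on the stage, and the gripper is clear.

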